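# Find the case whose catch has not caught and snap it shut

### The arm

A 6-joint arm with a two-finger parallel gripper is mounted at the origin on a cart in front of the work surface, level with it; the furniture and walls round the work are solid. World frame = base frame: x ahead of the robot, y to its left, z up, the work surface at z = 0. Lengths are in m, angles in rad, forces in N, time in s.
With the tool pointing down it reaches from about 0.4 to 0.825 m from the base axis. Payload 7 kg.
Tool frame: the origin (TCP) lies at the very end of the fingers, on their centre line; the grasp point (between the pads) lies 19 mm behind it (env.pinch_z is the distance from the TCP to the grasp point, in m); z points along the fingers, y is the direction in which the jaws open and shut (so a half turn about z gives the same grasp; the last joint's range is limited). The gripper opens to 88 mm and grips with 3 to 60 N. Pads are 19 mm wide; open, the fingers measure 130 mm over their backs; the gripper's body (78 mm by 193 mm) begins 47 mm behind the grasp point.
Start: joints at [-0.874, 0.359, 0.012, 0, -1.224, -0.288], TCP at [0.268, -0.619, 0.227] pointing down, gripper open.
Joint ranges: [-3.07, 3.07], [-1.43, 2.12], [-1.02, 1.25], [-3.03, 1.67], [-3.05, -0], [-3.03, 3.03]. Speed limits (rad/s): [2.39, 2.39, 3.01, 3.14, 3.14, 3.14].

### API

Orientations are given as a unit quaternion [x, y, z, w].
In Python, from plant import env, snapshot, camera_params, order gives the robot as it stands. The module is installed in compiled form; this text tells all that it offers.
- The arm moves only by the shell command python3 -m crank 'ROWS' [FORCE]. ROWS is JSON, a list of rows, each a list of 5 numbers: the shift along the tool's x, y, z as a fraction of full scale, then the turn about the tool's z as a fraction of full scale, then the closure in counts, from 0 (fully open) to 255 (shut). A call has 1 to 20 rows; each row is the pose to reach, as a shift and turn from the pose commanded when the call began, along the tool's axes at that moment, turning the shorter way round; what a row does not reach only later rows make up. Full scale, the value 1, is 0.3 m for a shift and 360 degrees for a turn. A row lasts 1/10 s, in which the tool goes at most 50 mm and 8.59 degrees, less where a joint would pass 70% of its speed; a pose out of reach is approached as far as the arm can. A call with a number of a shift or a turn outside -1 to 1 is refused whole. A call with a gripper value outside its range is refused whole. The fingers move at their own pace and stop on an object; FORCE is the grip in N (left out, the last holds). Time passes only in rows, so rows that repeat a pose let the fingers close. It gives the time, the measured TCP pose, the force and the opening at its end, in the units of the state.
- env.sense(): the state, without advancing time (a new reading comes with each control period).
- snapshot(name): name is "scene" or "top"; returns the picture (400x640x3 uint8, red, green, blue); there is no depth.
- camera_params(name): a dict with "camera_matrix" (3x3 intrinsics, pixels), "k1" (the pictures are not rectified: a ray, as slopes to the right and down, at radius r is drawn at 1 + k1 r^2 times it, then the intrinsics apply), "cam_to_world" (4x4, takes a point from camera to world coordinates). Camera axes: x right, y up, looking along -z (the intrinsics and any distortion apply to the point x, -y, -z); pixel columns grow to the right and rows downward; lengths in m; the calibration is good to about 2 mm. A picture is of the moment at which its call begins. camera_params takes no time and is no camera call.
- order.hand_in(): hands the job in, once; it reports no verdict.
The state is a dict: "clock": time; "q": joint angles; "joint_velocities": joint speeds; "effort": joint torques, N m; "ee_pos": TCP position; "ee_rot": TCP orientation; "wrist_force": force on the tool from outside, world axes, zero at the start; "wrist_torque": the same for the moment, N m; "gripper_width": finger opening in m.
Only numpy, scipy, OpenCV 4.12 (cv2) and the standard library are available. Lean on these libraries where they do the work, as an engineer would, in place of code of your own. Each camera call takes 0.05 s, during which the arm holds its last target. There are 200 camera calls.

### The job

All three instrument cases look shut, but the catch of one has not caught. Find it by tugging the lids up by their handles (the loose lid comes up by a centimetre or more, the others hold), then press that lid back down until its catch snaps home, so that all three cases are left latched. Leave the other things on the worktop where they are.

Things in the scene. Friction and masses are not known exactly. Their poses are not given: they have to be found in the camera images.
- case_a: Grey plastic instrument case with a hinged lid, fixed to the worktop, one of three alike: 120 mm deep (its x) by 100 wide (its y); base 50 mm high, lid top 60 mm above the worktop. Origin: centre of its underside. Its +x points from the catch side (towards the robot) to the hinge side, z up. The lid hinge line lies along its y at x = +60 mm, z = 50 mm.
- case_a_handle (a point): Centre of the top bar of the black loop handle on the lid of case_a: the bar is 48 mm long along the case's x, 14 mm wide (y), 12 mm high; free gap of 18 mm between bar and lid. With the lid shut it lies at x = -35 mm, y = 0, z = 84 mm in the case's frame, 95 mm ahead of the hinge line. It turns with the lid; its axes are the lid's (x to the hinge, z out of the lid's top).
- case_a_lid (a joint): Lid angle, rad: 0 = fully down, grows as it opens (to 1.3). Latched: play up to about 0.012, then firm (over 50 N). Not latched: rests at 0.05 to 0.08 (its skirt hides the gap), lifts with about 4 N at the handle. The stiff hinge keeps it where it is left. Pressed down on the handle with about 15 N, the catch rides over the keeper and snaps home at about 0.01.
- case_a_catch (a joint): Outward flex of the sprung black catch tongue (34 mm wide, 32 mm high) at the middle of the lid's front, rad: 0 = at rest, both when snapped under the keeper ridge and when clear above it; up to about 0.15 while it rides over the ridge.
- case_b: Grey plastic instrument case with a hinged lid, fixed to the worktop, one of three alike: 120 mm deep (its x) by 100 wide (its y); base 50 mm high, lid top 60 mm above the worktop. Origin: centre of its underside. Its +x points from the catch side (towards the robot) to the hinge side, z up. The lid hinge line lies along its y at x = +60 mm, z = 50 mm.
- case_b_handle (a point): Centre of the top bar of the black loop handle on the lid of case_b: the bar is 48 mm long along the case's x, 14 mm wide (y), 12 mm high; free gap of 18 mm between bar and lid. With the lid shut it lies at x = -35 mm, y = 0, z = 84 mm in the case's frame, 95 mm ahead of the hinge line. It turns with the lid; its axes are the lid's (x to the hinge, z out of the lid's top).
- case_b_lid (a joint): Lid angle, rad: 0 = fully down, grows as it opens (to 1.3). Latched: play up to about 0.012, then firm (over 50 N). Not latched: rests at 0.05 to 0.08 (its skirt hides the gap), lifts with about 4 N at the handle. The stiff hinge keeps it where it is left. Pressed down on the handle with about 15 N, the catch rides over the keeper and snaps home at about 0.01.
- case_b_catch (a joint): Outward flex of the sprung black catch tongue (34 mm wide, 32 mm high) at the middle of the lid's front, rad: 0 = at rest, both when snapped under the keeper ridge and when clear above it; up to about 0.15 while it rides over the ridge.
- case_c: Grey plastic instrument case with a hinged lid, fixed to the worktop, one of three alike: 120 mm deep (its x) by 100 wide (its y); base 50 mm high, lid top 60 mm above the worktop. Origin: centre of its underside. Its +x points from the catch side (towards the robot) to the hinge side, z up. The lid hinge line lies along its y at x = +60 mm, z = 50 mm.
- case_c_handle (a point): Centre of the top bar of the black loop handle on the lid of case_c: the bar is 48 mm long along the case's x, 14 mm wide (y), 12 mm high; free gap of 18 mm between bar and lid. With the lid shut it lies at x = -35 mm, y = 0, z = 84 mm in the case's frame, 95 mm ahead of the hinge line. It turns with the lid; its axes are the lid's (x to the hinge, z out of the lid's top).
- case_c_lid (a joint): Lid angle, rad: 0 = fully down, grows as it opens (to 1.3). Latched: play up to about 0.012, then firm (over 50 N). Not latched: rests at 0.05 to 0.08 (its skirt hides the gap), lifts with about 4 N at the handle. The stiff hinge keeps it where it is left. Pressed down on the handle with about 15 N, the catch rides over the keeper and snaps home at about 0.01.
- case_c_catch (a joint): Outward flex of the sprung black catch tongue (34 mm wide, 32 mm high) at the middle of the lid's front, rad: 0 = at rest, both when snapped under the keeper ridge and when clear above it; up to about 0.15 while it rides over the ridge.
- tape_roll: Roll of tape, 66 mm across, 13 mm high, lying to the right of the cases; bystander, origin at its underside centre.
- box_kraft: Small brown carton, 118 x 70 x 42 mm, beyond the tape roll, to the right of the cases; bystander, origin at its underside centre.
- side_cutter: Side cutters with red grips, 125 mm long, lying to the right of the cases; bystander, origin at its underside centre.

How it is judged:
By the outcome, as a careful person would: the job done as asked, in the order asked, and still so for the second after the job is handed in, with the robot touching nothing.
It also fails if it takes over 51 s, if anything falls off the work surface, if the arm or the gripper's body presses on something with over 40 N, if the wrist force passes 120 N, or if a joint passes its speed limit or range.

## Working session

There is one attempt and no reset: what is moved stays moved. The work goes in short steps, Python scripts to look and compute and a shell command to move; the robot and the scene stay as the last step left them, time stands still between calls to the robot, and variables do not carry over. Pictures are saved under pics/ and viewed, about 8 in all and at most 12, crops included, and the job is handed in when it is done.

```bash
mkdir -p pics; python3 - <<'E'
from plant import env,snapshot,camera_params
import cv2
for n in("scene","top"):
    p=camera_params(n);print(n,p)
    cv2.imwrite(f"pics/{n}0.png",snapshot(n)[...,::-1])
s=env.sense();print(s,env.pinch_z)
E
```

```text
scene {'camera_matrix': array([[366.9784121 ,   0.        , 316.77110177],
       [  0.        , 366.9784121 , 194.51832064],
       [  0.        ,   0.        ,   1.        ]]), 'k1': -0.0855281235273728, 'cam_to_world': array([[ 0.69630677,  0.29868522, -0.65264387, -0.36345956],
       [-0.71769724,  0.27933289, -0.63787444, -1.05234388],
       [-0.00821878,  0.912557  ,  0.40886694,  0.64400386],
       [ 0.        ,  0.        ,  0.        ,  1.        ]])}
top {'camera_matrix': array([[440.26222209,   0.        , 312.41025221],
       [  0.        , 440.26222209, 200.06012154],
       [  0.        ,   0.        ,   1.        ]]), 'k1': 0.024559883797722656, 'cam_to_world': array([[ 0.0238173 ,  0.9975679 , -0.06550588,  0.42555553],
       [-0.9995054 ,  0.02510703,  0.01893651, -0.18057349],
       [ 0.02053511,  0.06502246,  0.99767249,  1.4168776 ],
       [ 0.        ,  0.        ,  0.        ,  1.        ]])}
{'clock': 0.1, 'q': array([-8.73871220e-01,  3.59326525e-01,  1.11692061e-02, -2.91406924e-04,
       -1.22412270e+00, -2.88097899e-01]), 'joint_velocities': array([-0.00068418, -0.00247742,  0.00246413,  0.00161326, -0.0032299 ,
       -0.00072815]), 'effort': array([-8.67390772e-04, -5.84162343e+01,  2.93750632e+01,  7.01559216e+00,
        1.01276266e-02, -6.62409366e-05]), 'ee_pos': array([ 0.26813107, -0.61898662,  0.22572034]), 'ee_rot': array([-2.02944375e-01,  9.79189977e-01,  7.18454440e-04, -2.30058656e-04]), 'wrist_force': array([-0.12325457,  0.39010917,  0.80255137]), 'wrist_torque': array([ 0.02598915,  0.04429409, -0.00876441]), 'gripper_width': 0.08765491062430249} 0.0188
```

View pics/scene0.png

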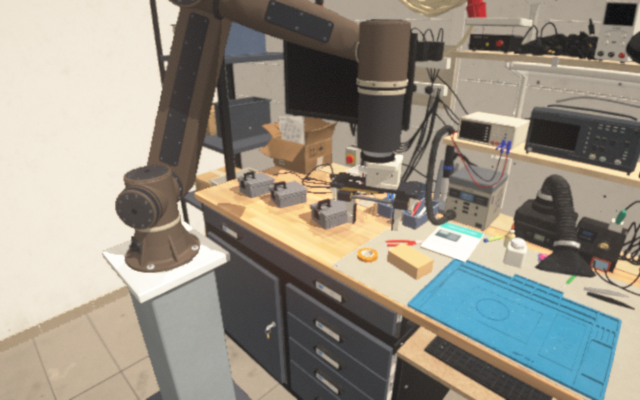

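View pics/top0.png

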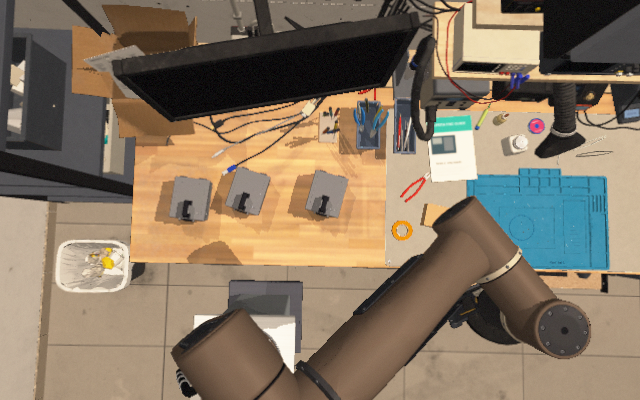

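Both views show the three grey cases: in top near (190,199), (247,191), (326,193), with dark handles on the lower (robot) side; in scene near (254,183), (288,193), (332,212). I'll enlarge both.

```bash
python3 - <<'E'
import cv2,numpy as np
t=cv2.imread("pics/top0.png")[155:235,155:365];s=cv2.imread("pics/scene0.png")[160:235,225:365]
a=cv2.resize(t,(798,304),interpolation=cv2.INTER_CUBIC);b=cv2.resize(s,(560,300),interpolation=cv2.INTER_CUBIC)
b=cv2.copyMakeBorder(b,0,0,0,238,cv2.BORDER_CONSTANT)
cv2.imwrite("pics/crop1.png",cv2.convertScaleAbs(np.vstack([a,b]),alpha=1.4))
E
```

```text
(no output)
```

View pics/crop1.png

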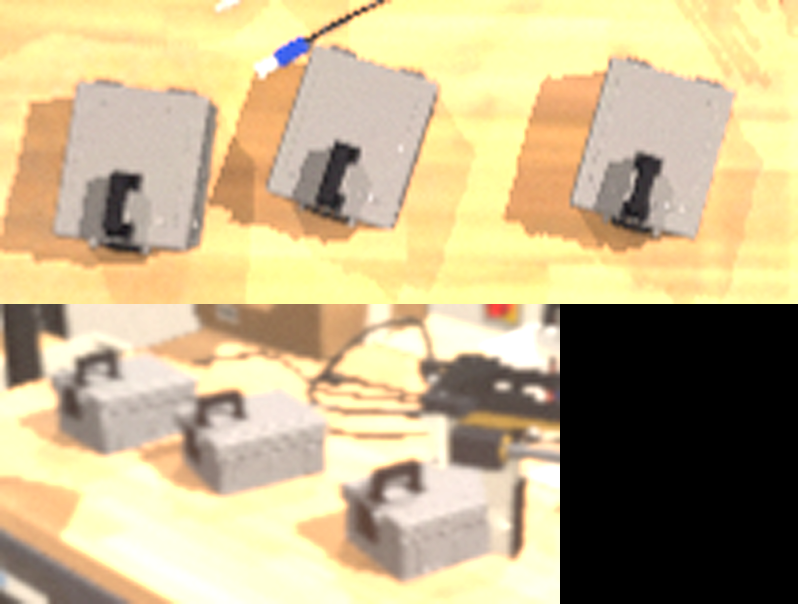

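```bash
cat > h.py <<'E'
import cv2,numpy as np
from plant import camera_params
def ray(n,uv):
    p=camera_params(n);d=(np.array(uv,float)-p["camera_matrix"][:2,2])/p["camera_matrix"][0,0]
    x=d.copy()
    for _ in range(10): x=d/(1+p["k1"]*(x@x))
    T=p["cam_to_world"];return T[:3,3],T[:3,:3]@np.array([x[0],-x[1],-1])
def plane(n,uv,z):
    o,d=ray(n,uv);return o+d*(z-o[2])/d[2]
def tri(a,b):
    o1,d1=ray("top",a);o2,d2=ray("scene",b)
    s=np.linalg.lstsq(np.c_[d1,-d2],o2-o1,rcond=None)[0]
    p,q=o1+d1*s[0],o2+d2*s[1];return (p+q)/2,np.linalg.norm(p-q)
E
python3 - <<'E'
from h import *
t=cv2.imread("pics/top0.png");s=cv2.imread("pics/scene0.png")
for n,im,box,th in(("top",t,(155,235,160,365),50),("scene",s,(160,235,235,345),45)):
    y0,y1,x0,x1=box;v=im[y0:y1,x0:x1].max(2)
    k,l,st,c=cv2.connectedComponentsWithStats((v<th).astype(np.uint8))
    for i in range(1,k):
        if st[i,4]>8: print(n,st[i,:4]+[x0,y0,0,0],st[i,4],c[i]+[x0,y0])
m=cv2.inRange(t,(75,75,75),(175,175,175));hs=cv2.cvtColor(t,cv2.COLOR_BGR2HSV)[...,1]
m[(hs>45)]=0;m[:155]=0;m[235:]=0;m[:,:160]=0;m[:,365:]=0
m=cv2.morphologyEx(m,cv2.MORPH_CLOSE,np.ones((7,7)))
m=cv2.morphologyEx(m,cv2.MORPH_OPEN,np.ones((9,9)))
for c in cv2.findContours(m,0,2)[0]:
    if cv2.contourArea(c)<300: continue
    r=cv2.minAreaRect(c);b=cv2.boxPoints(r);w=np.array([plane("top",q,.06)for q in b])
    print(np.round(b,1).tolist(),"centre",plane("top",r[0],.06).round(4))
    for i in range(4):
        e=w[(i+1)%4]-w[i];print("  edge",np.linalg.norm(e).round(4),np.degrees(np.arctan2(e[1],e[0])).round(1))
E
```

```text
top [238 193  11  17] 83 [242.71084337 200.73493976]
top [319 196   9  17] 77 [323.19480519 204.02597403]
top [182 201   9  17] 86 [185.62790698 208.55813953]
top [316 213  10   3] 11 [320.36363636 213.90909091]
top [183 219   9   2] 12 [186.75       219.58333333]
[[169.60000610351562, 217.0], [174.10000610351562, 175.6999969482422], [211.0, 179.8000030517578], [206.39999389648438, 221.0]] centre [0.5104 0.1682 0.06  ]
  edge 0.1273 -3.7
  edge 0.1133 -94.9
  edge 0.1275 175.9
  edge 0.1126 85.0
[[304.5, 209.89999389648438], [315.6000061035156, 169.1999969482422], [347.79998779296875, 178.0], [336.70001220703125, 218.6999969482422]] centre [ 0.5347 -0.2484  0.06  ]
  edge 0.1307 -13.8
  edge 0.1037 -103.8
  edge 0.1307 165.9
  edge 0.103 76.2
[[223.60000610351562, 205.1999969482422], [236.89999389648438, 165.3000030517578], [270.20001220703125, 176.39999389648438], [256.8999938964844, 216.3000030517578]] centre [ 0.5382 -0.0037  0.06  ]
  edge 0.1297 -16.3
  edge 0.1084 -107.0
  edge 0.1297 163.4
  edge 0.1077 72.9
```

```bash
python3 - <<'E'
from h import *
s=cv2.imread("pics/scene0.png")
v=s[160:235,225:360].max(2)
print("min",v.min())
for th in(60,80):
    k,l,st,c=cv2.connectedComponentsWithStats((v<th).astype(np.uint8))
    for i in range(1,k):
        if st[i,4]>8: print(th,st[i,:4]+[225,160,0,0],st[i,4],c[i]+[225,160])
for n,x0,y0 in(("L",240,168),("M",270,177),("R",312,194)):
    print(n);print(s[y0:y0+16,x0:x0+24].max(2))
for uv in((185.6,208.6),(242.7,200.7),(323.2,204)):
    print(plane("top",uv,.09))
E
```

```text
min 53
60 [226 160   7  17] 67 [228.64179104 166.37313433]
60 [236 160   4   6] 19 [237.84210526 162.31578947]
80 [226 160  15  20] 188 [231.46276596 167.59574468]
80 [244 172   9   8] 19 [247.31578947 174.94736842]
80 [331 173  29  15] 258 [345.78294574 180.83333333]
80 [241 181   4   8] 22 [242.40909091 184.59090909]
80 [274 183  11   7] 22 [278.59090909 185.18181818]
80 [272 191   3   8] 14 [272.71428571 195.35714286]
80 [338 193  12   8] 71 [343.32394366 196.21126761]
80 [318 200  11   9] 26 [322.84615385 203.34615385]
80 [315 210   4   9] 23 [316.2173913  214.47826087]
80 [225 219   4   4] 9 [226.11111111 220.55555556]
80 [229 222   4   4] 10 [230.3 223.6]
80 [244 231   6   4] 10 [246.  232.8]
L
[[131 126 159 185 195 202 205 204 198 198 203 198 193 189 184 179 178 178
  180 179 178 179 179 178]
 [196 184 194 209 209 208 206 202 189 178 175 183 191 195 196 192 188 185
  181 178 179 177 176 175]
 [216 206 207 209 207 202 202 197 185 162 149 149 153 168 186 200 202 197
  184 181 183 178 167 167]
 [205 203 203 203 201 198 192 183 168 149 130 113 106 127 150 171 191 203
  193 189 199
[... 3872 characters left out ...]
165 151 120  83  71  75  92 108 118 119 116 108  89  71  88
  129 163 177 179 180 180]
 [160 167 163 148 132 107  82  72  80 108 129 137 134 125 101  82  72  83
  117 153 174 178 181 179]
 [127 133 137 130 118  99  80  70  91 131 159 168 166 160 133 104  90  91
  114 145 169 177 178 179]
 [112 116 118 118 106  86  73  70 101 154 176 177 176 172 159 142 128 130
  151 168 175 178 179 179]
 [108 102 100 107  98  86  74  74  89 128 162 165 164 163 161 156 156 164
  175 179 179 180 179 180]
 [115  97  90  92  99  99  89  88  96 116 138 150 154 158 161 162 166 174
  177 179 178 178 179 181]]
[0.47751559 0.17316426 0.09      ]
[0.50546915 0.00392636 0.09      ]
[ 0.5015742  -0.23863049  0.09      ]
```

```bash
python3 - <<'E'
from h import *
for a,b in(((185.6,208.6),(248.7,173.2)),((242.7,200.7),(279.3,183.3)),((323.2,204),(323.7,201.3))): print(*tri(a,b),plane("top",a,.087))
t=cv2.imread("pics/top0.png")
for x,y,w,h in((182,201,9,17),(238,193,11,17),(319,196,9,17)):
    m=np.argwhere(t[y-2:y+h+2,x-2:x+w+2].max(2)<60)[:,::-1]+[x-2,y-2]
    P=np.array([plane("top",q,.087)[:2]for q in m]);c=P.mean(0);w_,v=np.linalg.eigh(np.cov((P-c).T));d=v[:,1]*np.sign(v[0,1]);print(c,np.degrees(np.arctan2(d[1],d[0])))
E
```

```text
[0.47719781 0.17245358 0.0932441 ] 0.0004862057620047167 [0.47763307 0.17396404 0.087     ]
[0.50518134 0.00507085 0.08530705] 0.001505049201217027 [0.50564983 0.00434351 0.087     ]
[ 0.50238903 -0.23937692  0.08511913] 0.001506623744248814 [ 0.50174608 -0.23876175  0.087     ]
[0.47605339 0.17341559] -4.000559982627331
[0.5034931  0.00473706] -17.468651896625204
[ 0.49896534 -0.23799916] -16.689265199466064
```

```bash
cat >> h.py <<'E'
from plant import env
from scipy.spatial.transform import Rotation as Ro
H={"R":(.501,-.239,-15.5),"M":(.5045,.0047,-17),"L":(.4772,.1732,-4)}
def to(x,y,z,yaw):
    s=env.sense();R=Ro.from_quat(s["ee_rot"]).as_matrix()
    d=R.T@(np.array([x,y,z])-s["ee_pos"]);cur=np.degrees(np.arctan2(R[1,1],R[0,1]))
    w=(yaw+90-cur+90)%180-90
    print("rows",(d/.3).round(4),"turn",round(-w/360,4),"t",round(s["clock"],2),"F",s["wrist_force"].round(1),"ee",s["ee_pos"].round(4),"w",round(s["gripper_width"],4),"q6",s["q"][5].round(2))
E
python3 -c "
from h import *
to(*H['R'][:2],.13,H['R'][2])"
```

```text
rows [-1.2157  0.8533  0.3202] turn 0.1081 t 0.1 F [-0.1  0.4  0.8] ee [ 0.2681 -0.619   0.2257] w 0.0877 q6 -0.29
```

```bash
python3 -m crank '[[-0.7,0.49,0,0.06,0],[-0.7,0.49,0,0.06,0],[-0.7,0.49,0,0.06,0],[-0.7,0.49,0,0.06,0],[-0.7,0.49,0,0.06,0],[-0.7,0.49,0,0.06,0]]' 15
python3 -c "
from h import *
to(*H['R'][:2],.13,H['R'][2])"
```

```text
clock: 0.7
ee_pos: [0.4044, -0.3975, 0.2267]
ee_rot: [-0.018, 1.0, 0.0, 0.0]
wrist_force: [0.4, -0.5, 0.3]
gripper_width: 0.0874
rows [-0.3402  0.5164  0.3227] turn 0.0487 t 0.7 F [ 0.4 -0.5  0.3] ee [ 0.4044 -0.3975  0.2267] w 0.0874 q6 -1.1
```

```bash
python3 -m crank '[[-0.34,0.516,0.32,0.0487,0],[-0.34,0.516,0.32,0.0487,0],[-0.34,0.516,0.32,0.0487,0],[-0.34,0.516,0.32,0.0487,0],[-0.34,0.516,0.32,0.0487,0],[-0.34,0.516,0.32,0.0487,0],[-0.34,0.516,0.32,0.0487,0],[-0.34,0.516,0.32,0.0487,0]]'
python3 - <<'E'
from h import *
from plant import snapshot
s=snapshot("scene")[...,::-1];t=snapshot("top")[...,::-1]
cv2.imwrite("pics/near1.png",np.vstack([cv2.resize(s[120:240,225:385],(640,480))[:, :],]))
to(*H['R'][:2],.071,H['R'][2])
E
```

```text
clock: 1.5
ee_pos: [0.4994, -0.2441, 0.1312]
ee_rot: [0.137, 0.991, -0.0, 0.0]
wrist_force: [0.0, 0.2, 0.6]
gripper_width: 0.0876
rows [-0.0004  0.0178  0.2008] turn -0.0008 t 1.6 F [ 0.2 -0.2 -0.3] ee [ 0.4994 -0.2441  0.1312] w 0.0881 q6 -1.74
```

View pics/near1.png

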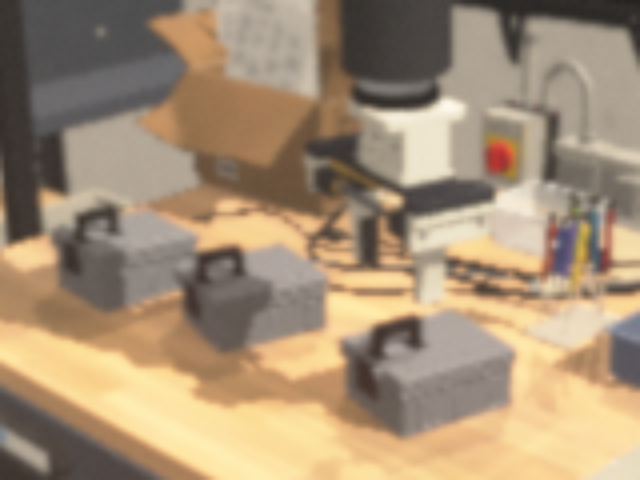

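The fingers (crop (365,240) and (430,280)) straddle the right case's handle (crop (398,335)), with all handles clear. Descend and grip.

```bash
python3 -m crank '[[0,0.017,0,0,0],[0,0.017,0.1,0,0],[0,0.017,0.2,0,0],[0,0.017,0.2,0,0],[0,0.017,0.2,0,0]]' 15
python3 -m crank '[[0,0,0,0,255],[0,0,0,0,255],[0,0,0,0,255],[0,0,0,0,255],[0,0,0,0,255],[0,0,0,0,255],[0,0,0,0,255],[0,0,0,0,255]]' 15
python3 -c "
from h import *
to(*H['R'][:2],.071,H['R'][2])"
```

```text
clock: 2.1
ee_pos: [0.5009, -0.2384, 0.071]
ee_rot: [0.137, 0.991, -0.0, -0.0]
wrist_force: [0.5, -0.3, 0.5]
gripper_width: 0.0878
clock: 2.9
ee_pos: [0.5009, -0.2381, 0.0705]
ee_rot: [0.137, 0.991, -0.0, -0.0]
wrist_force: [0.8, -0.9, 0.4]
gripper_width: 0.0289
rows [-0.001  -0.0027 -0.0016] turn -0.0006 t 2.9 F [ 0.8 -0.9  0.4] ee [ 0.5009 -0.2381  0.0705] w 0.0289 q6 -1.75
```

```bash
python3 -m crank '[[0,0,0,0,255],[0,0,0,0,255],[0,0,0,0,255],[0,0,0,0,255],[0,0,0,0,255]]' 15
python3 -m crank '[[0,0,-0.007,0,255],[0,0,-0.01,0,255],[0,0,-0.01,0,255]]' 15
```

```text
clock: 3.4
ee_pos: [0.5011, -0.2378, 0.0705]
ee_rot: [0.137, 0.991, 0.0, 0.0]
wrist_force: [0.5, 5.7, -0.2]
gripper_width: 0.0141
clock: 3.7
ee_pos: [0.501, -0.2377, 0.0719]
ee_rot: [0.137, 0.991, 0.0, -0.0]
wrist_force: [6.7, 1.5, -15.8]
gripper_width: 0.0141
```

R holds: 1.4 mm of lift for 16 N. One more small pull to be sure.

```bash
python3 -m crank '[[0,0,-0.007,0,255],[0,0,-0.014,0,255],[0,0,-0.014,0,255]]' 20
```

```text
clock: 4.0
ee_pos: [0.4998, -0.2374, 0.0748]
ee_rot: [0.137, 0.991, 0.001, -0.002]
wrist_force: [6.2, 1.6, -23.6]
gripper_width: 0.0134
```

```bash
python3 -m crank '[[0,0,0.008,0,255],[0,0,0.008,0,120],[0,0,0.008,0,120],[0,0,0.008,0,120],[0,0,0.008,0,120],[0,0,0.008,0,120]]' 20
python3 -c "
from h import *
to(*H['M'][:2],.13,H['M'][2])"
```

```text
clock: 4.6
ee_pos: [0.501, -0.2383, 0.0756]
ee_rot: [0.137, 0.991, -0.0, 0.0]
wrist_force: [-0.8, 0.6, -0.1]
gripper_width: 0.0448
rows [ 0.2083  0.7829 -0.1814] turn 0.0036 t 4.6 F [-0.8  0.6 -0.1] ee [ 0.501  -0.2383  0.0756] w 0.0448 q6 -1.75
```

```bash
python3 -m crank '[[0,0,-0.1,0,120],[0,0,-0.18,0,120],[0.208,0.783,-0.18,0.0036,120],[0.208,0.783,-0.18,0.0036,120],[0.208,0.783,-0.18,0.0036,120],[0.208,0.783,-0.18,0.0036,120],[0.208,0.783,-0.18,0.0036,120],[0.208,0.783,-0.18,0.0036,120],[0.208,0.783,-0.18,0.0036,120]]' 15
python3 -c "
from h import *
to(*H['M'][:2],.071,H['M'][2])"
```

```text
clock: 5.5
ee_pos: [0.5045, 0.006, 0.1296]
ee_rot: [0.147, 0.989, 0.0, 0.0]
wrist_force: [-0.5, 0.1, 0.1]
gripper_width: 0.0463
rows [-0.0011 -0.0041  0.1952] turn 0.0004 t 5.5 F [-0.5  0.1  0.1] ee [0.5045 0.006  0.1296] w 0.0463 q6 -2.27
```

```bash
python3 -m crank '[[0,-0.004,0.1,0,120],[0,-0.004,0.193,0,120],[0,-0.004,0.193,0,255],[0,-0.004,0.193,0,255],[0,-0.004,0.193,0,255],[0,-0.004,0.193,0,255],[0,-0.004,0.193,0,255],[0,-0.004,0.193,0,255],[0,-0.004,0.193,0,255],[0,-0.004,0.193,0,255]]' 15
python3 -m crank '[[0,0,-0.007,0,255],[0,0,-0.01,0,255],[0,0,-0.01,0,255]]' 15
```

```text
clock: 6.5
ee_pos: [0.5065, 0.0073, 0.0729]
ee_rot: [0.148, 0.989, 0.003, 0.002]
wrist_force: [-1.3, 18.9, -0.7]
gripper_width: 0.0136
clock: 6.8
ee_pos: [0.5066, 0.0073, 0.0747]
ee_rot: [0.148, 0.989, 0.003, 0.002]
wrist_force: [5.3, 16.4, -16.5]
gripper_width: 0.0141
```

```bash
python3 -m crank '[[0,0,-0.007,0,255],[0,0,-0.01,0,255],[0,0,-0.01,0,255]]' 20
python3 -m crank '[[0,0,0.008,0,255],[0,0,0.008,0,120],[0,0,0.008,0,120],[0,0,0.008,0,120],[0,0,0.008,0,120],[0,0,0.008,0,120]]' 20
python3 -c "
from h import *
to(*H['L'][:2],.135,H['L'][2])"
```

```text
clock: 7.1
ee_pos: [0.5063, 0.0073, 0.0768]
ee_rot: [0.148, 0.989, 0.003, 0.002]
wrist_force: [8.2, 17.4, -25.1]
gripper_width: 0.0137
clock: 7.7
ee_pos: [0.5042, 0.0035, 0.0753]
ee_rot: [0.148, 0.989, 0.0, 0.0]
wrist_force: [-0.1, -0.4, -0.4]
gripper_width: 0.0451
rows [ 0.2515  0.5146 -0.1989] turn -0.0362 t 7.7 F [-0.1 -0.4 -0.4] ee [0.5042 0.0035 0.0753] w 0.0451 q6 -2.27
```

M holds as well (25 N at about 3 mm). On to L.

```bash
python3 -m crank '[[0,0,-0.1,0,120],[0,0,-0.2,0,120],[0.25,0.515,-0.2,-0.036,120],[0.25,0.515,-0.2,-0.036,120],[0.25,0.515,-0.2,-0.036,120],[0.25,0.515,-0.2,-0.036,120],[0.25,0.515,-0.2,-0.036,120],[0.25,0.515,-0.2,-0.036,120],[0.25,0.515,-0.2,-0.036,120]]' 15
python3 -c "
from h import *
to(.4772,.174,.075,H['L'][2])"
```

```text
clock: 8.6
ee_pos: [0.4775, 0.1726, 0.135]
ee_rot: [0.036, 0.999, -0.0, -0.0]
wrist_force: [0.8, -0.3, 0.8]
gripper_width: 0.0462
rows [0.0013 0.0046 0.1999] turn -0.0002 t 8.6 F [ 0.8 -0.3  0.8] ee [0.4775 0.1726 0.135 ] w 0.0462 q6 -2.38
```

```bash
python3 -m crank '[[0,0.004,0.1,0,120],[0,0.004,0.198,0,120],[0,0.004,0.198,0,255],[0,0.004,0.198,0,255],[0,0.004,0.198,0,255],[0,0.004,0.198,0,255],[0,0.004,0.198,0,255],[0,0.004,0.198,0,255],[0,0.004,0.198,0,255],[0,0.004,0.198,0,255]]' 15
python3 -m crank '[[0,0,-0.007,0,255],[0,0,-0.01,0,255],[0,0,-0.01,0,255]]' 15
```

```text
clock: 9.6
ee_pos: [0.4786, 0.1764, 0.0769]
ee_rot: [0.035, 0.999, 0.002, 0.001]
wrist_force: [-2.1, 5.0, 1.1]
gripper_width: 0.0142
clock: 9.9
ee_pos: [0.4797, 0.1763, 0.0797]
ee_rot: [0.035, 0.999, 0.002, 0.002]
wrist_force: [6.0, 2.7, -5.0]
gripper_width: 0.0141
```

```bash
python3 -m crank '[[-0.004,0,-0.012,0,255],[-0.008,0,-0.024,0,255],[-0.011,0,-0.035,0,255],[-0.011,0,-0.035,0,255]]' 15
python3 - <<'E'
from h import *
from plant import snapshot
cv2.imwrite("pics/lift.png",cv2.resize(snapshot("scene")[120:240,205:365,::-1],(640,480)))
E
```

```text
clock: 10.3
ee_pos: [0.484, 0.176, 0.0905]
ee_rot: [0.035, 0.999, 0.002, 0.003]
wrist_force: [11.0, -0.4, -7.1]
gripper_width: 0.0137
```

View pics/lift.png

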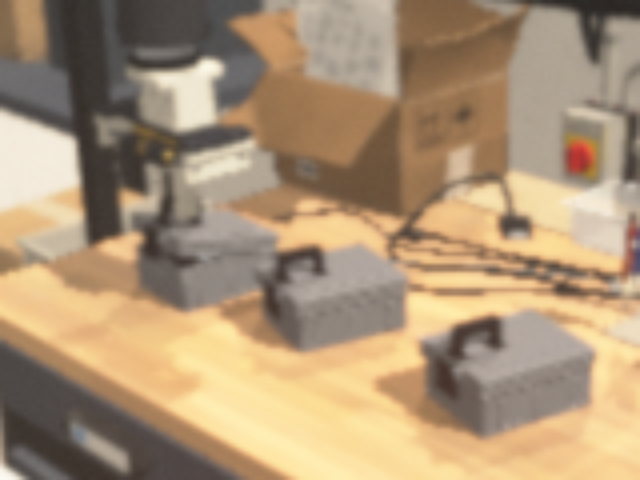

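L is loose: it rose about 13.6 mm at 5-7 N, and the picture shows its lid tilted with an open seam at crop (215,240). The other two stay shut. Next: release, close the fingers and press on the bar.

```bash
python3 -m crank '[[0,0,0,0,120],[0,0,0,0,120],[0,0,0,0,120],[0,0,0,0,120],[0,0,-0.1,0,120],[0,0,-0.15,0,255],[0,0,-0.15,0,255],[0,0,-0.15,0,255],[0,0,-0.15,0,255],[0,0,-0.15,0,255],[0,0,-0.15,0,255],[0,0,-0.15,0,255],[0,0,-0.15,0,255],[0,0,-0.15,0,255]]' 20
python3 -c "
from h import *
to(.478,.176,.112,H['L'][2])"
```

```text
clock: 11.75
ee_pos: [0.481, 0.1744, 0.1341]
ee_rot: [0.035, 0.999, -0.0, -0.0]
wrist_force: [-0.3, 0.5, -0.3]
gripper_width: 0.0002
rows [0.0102 0.0047 0.0736] turn -0.0001 t 11.75 F [-0.3  0.5 -0.3] ee [0.481  0.1744 0.1341] w 0.0002 q6 -2.37
```

```bash
python3 -m crank '[[0.009,0.006,0.04,0,255],[0.009,0.006,0.07,0,255],[0.009,0.006,0.09,0,255],[0.009,0.006,0.105,0,255],[0.009,0.006,0.115,0,255]]' 20
python3 -m crank '[[0,0,0.007,0,255],[0,0,0.014,0,255],[0,0,0.014,0,255]]'
```

```text
clock: 12.25
ee_pos: [0.4782, 0.1762, 0.099]
ee_rot: [0.035, 0.999, -0.0, -0.0]
wrist_force: [-0.4, -0.3, 1.5]
gripper_width: 0.0002
clock: 12.55
ee_pos: [0.4784, 0.1764, 0.0956]
ee_rot: [0.035, 0.999, 0.0, -0.0]
wrist_force: [-0.8, -0.1, 1.8]
gripper_width: 0.0002
```

```bash
python3 -m crank '[[0,0,0.005,0,255],[0,0,0.01,0,255],[0,0,0.01,0,255]]'
python3 -m crank '[[0,0,0.005,0,255],[0,0,0.01,0,255],[0,0,0.01,0,255]]'
```

```text
clock: 12.85
ee_pos: [0.4785, 0.1767, 0.0931]
ee_rot: [0.035, 0.999, 0.0, 0.0]
wrist_force: [-0.4, 0.4, 0.1]
gripper_width: 0.0003
clock: 13.15
ee_pos: [0.4786, 0.1767, 0.0902]
ee_rot: [0.035, 0.999, 0.0, 0.0]
wrist_force: [-5.9, 1.3, 11.3]
gripper_width: 0.0003
```

```bash
python3 -m crank '[[0,0,0.004,0,255],[0,0,0.007,0,255],[0,0,0.007,0,255]]'
python3 - <<'E'
from h import *
from plant import snapshot
cv2.imwrite("pics/press.png",cv2.resize(snapshot("scene")[140:230,225:345,::-1],(800,600),interpolation=cv2.INTER_CUBIC))
E
```

```text
clock: 13.45
ee_pos: [0.4787, 0.1767, 0.0898]
ee_rot: [0.035, 0.999, 0.0, 0.001]
wrist_force: [-12.9, -0.1, 30.2]
gripper_width: 0.0002
```

View pics/press.png

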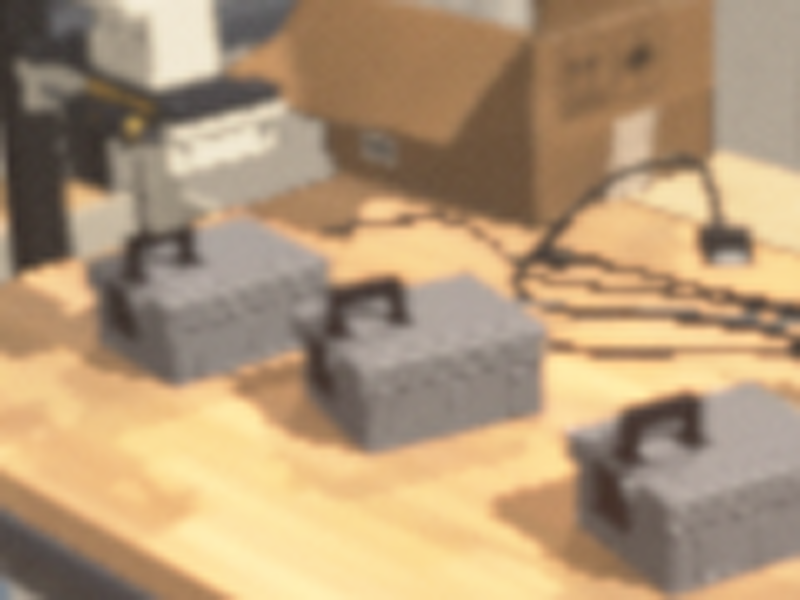

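The closed fingers sit on L's bar and the lid looks flush. TCP z 0.0898 at 30 N matches a fully shut lid (bar top 0.090). I'll check by tugging it again.

```bash
python3 -m crank '[[0,0,-0.05,0,255],[0,0,-0.16,0,120],[0,0,-0.16,0,120],[0,0,-0.16,0,120],[0,0,-0.16,0,120],[0,0,-0.16,0,120],[0,0,-0.16,0,120]]' 15
python3 -c "
from h import *
to(.478,.176,.071,H['L'][2])"
```

```text
clock: 14.2
ee_pos: [0.4781, 0.1761, 0.1345]
ee_rot: [0.035, 0.999, -0.001, -0.001]
wrist_force: [0.0, -0.1, 0.1]
gripper_width: 0.0426
rows [ 1.000e-04 -0.000e+00  2.118e-01] turn -0.0001 t 14.2 F [ 0.  -0.1  0.1] ee [0.4781 0.1761 0.1345] w 0.0426 q6 -2.38
```

```bash
python3 -m crank '[[0,0,0.1,0,120],[0,0,0.209,0,120],[0,0,0.209,0,255],[0,0,0.209,0,255],[0,0,0.209,0,255],[0,0,0.209,0,255],[0,0,0.209,0,255],[0,0,0.209,0,255],[0,0,0.209,0,255],[0,0,0.209,0,255]]' 15
python3 -m crank '[[0,0,-0.007,0,255],[0,0,-0.01,0,255],[0,0,-0.01,0,255]]' 15
```

```text
clock: 15.2
ee_pos: [0.479, 0.1765, 0.0738]
ee_rot: [0.035, 0.999, 0.0, 0.001]
wrist_force: [-0.1, -2.3, 8.1]
gripper_width: 0.0139
clock: 15.5
ee_pos: [0.4792, 0.1764, 0.0752]
ee_rot: [0.036, 0.999, 0.0, 0.001]
wrist_force: [9.0, -1.5, -12.1]
gripper_width: 0.0137
```

```bash
python3 -m crank '[[0,0,-0.007,0,255],[0,0,-0.012,0,255],[0,0,-0.012,0,255]]' 20
python3 -m crank '[[0,0,0.006,0,255],[0,0,0.006,0,120],[0,0,0.006,0,120],[0,0,0.006,0,120],[0,0,0.006,0,120],[0,0,0.006,0,120],[0,0,-0.1,0,120],[0,0,-0.3,0,120],[0,0,-0.4,0,120],[0,0,-0.4,0,120],[0,0,-0.4,0,120]]'
python3 - <<'E'
from h import *
from plant import snapshot
cv2.imwrite("pics/end.png",cv2.resize(snapshot("scene")[150:240,225:345,::-1],(800,600),interpolation=cv2.INTER_CUBIC))
t=snapshot("top")[...,::-1];cv2.imwrite("pics/endtop.png",t)
a=cv2.imread("pics/top0.png")
E
```

```text
clock: 15.8
ee_pos: [0.4779, 0.1764, 0.0772]
ee_rot: [0.036, 0.999, 0.0, -0.001]
wrist_force: [8.0, 1.8, -22.7]
gripper_width: 0.014
clock: 16.9
ee_pos: [0.4786, 0.1767, 0.2004]
ee_rot: [0.035, 0.999, 0.001, 0.001]
wrist_force: [0.1, 0.1, -1.8]
gripper_width: 0.0467
```

View pics/end.png

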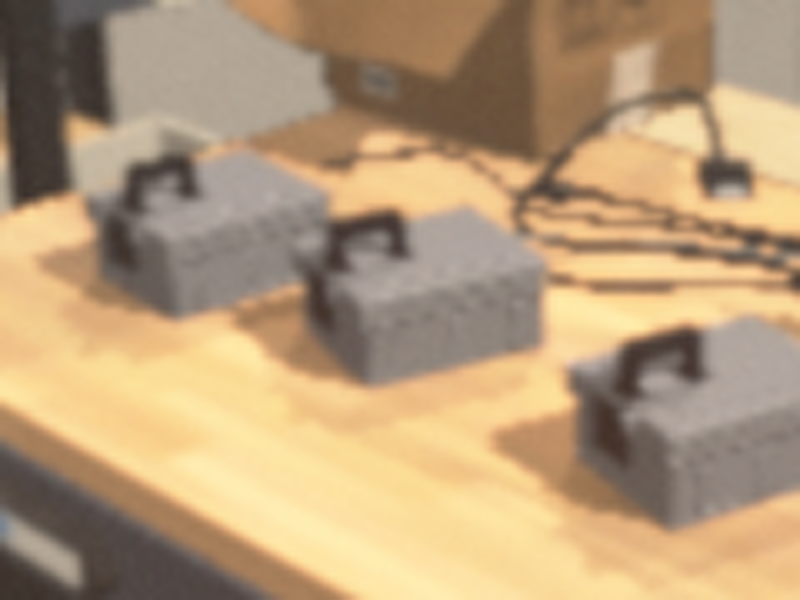

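View pics/endtop.png

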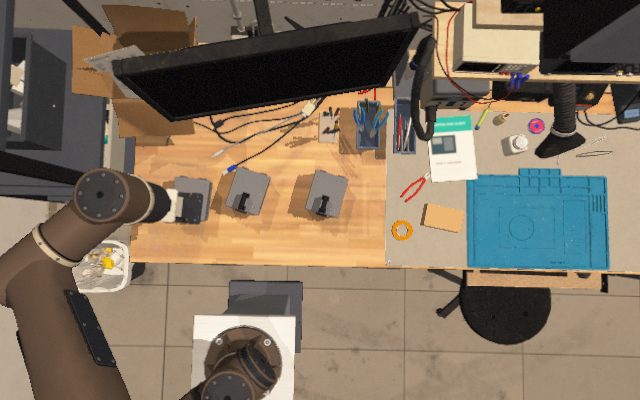

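L now holds at 23 N, like the others. In the scene view all three lids are flush (left case at crop (210,200)). In the top view the tape (402,231), carton (441,218) and cutters (412,187) lie where they were, and the gripper is clear at z 0.20.

```bash
python3 -c "
from plant import env,order
print(env.sense()['wrist_force'].round(1));print(order.hand_in())"
```

```text
[-0.6  0.2 -0.2]
the job is handed in; nothing more can be done
None
```

The loose case was the left one seen from the robot (handle at x = 0.478, y = 0.176). I pressed it shut, and it now holds like the other two. The job was handed in at about 17 s.

- **Finding it:** I tugged all three handles. The right and middle cases held at 24–25 N with only 3–4 mm of tool travel, at least part of it probably finger slip. The left lid came up about 14 mm at 5–7 N.
- **Pressing it shut:** I pressed the left handle with closed fingers up to 30 N. The tool stopped at z = 0.090, which is the bar's height with the lid fully down.
- **Last checks:** Tugged again, the left lid held at 23 N with 3.4 mm of tool travel. In the last pictures all three lids look flush. The tape, carton and cutters lie where they were, and the gripper is clear with no force on the wrist.

Two checks disagreed:
- **Middle handle:** it lay about 4 mm to one side of my estimate, which put up to 19 N of side force on it while gripped.
- **Little force at first when pressing:** while pressing, I felt almost nothing until z = 0.090, although the lifted lid should have met the fingers higher up. I did not see the catch snap, so I rely on the second tug for that.

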